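Tension the spokes of a ribbon reel with a T-key

ROBOT

A 6-joint arm with a two-finger parallel gripper is mounted at the origin on the work surface. World frame = base frame: x ahead of the robot, y to its left, z up, the work surface at z = 0. Lengths are in mm, angles in rad, forces in N, time in s.
With the tool pointing down it reaches from about 350 to 975 mm from the base axis. Payload 7.1 kg.
Tool frame: the origin (TCP) lies between the finger pads; the fingertips stand 19 mm ahead of it and the grasp point (between the pads) is the TCP (ctrl.tcp_to_tips is the distance from the TCP to the fingertips, in mm); z points along the fingers, y is the line along which they close (so a half turn about z gives the same grasp; the last joint's range is limited). The gripper opens to 88 mm and grips with 3 to 60 N. Pads are 20 mm wide; open, the fingers measure 115 mm over their backs; the gripper's body (75 mm by 178 mm) begins 61 mm behind the grasp point.
Start: joints at [-1.342, 0.423, 1.63, -0, 1.089, -0.019], TCP at [153.314, -605.888, 241.675] pointing down, gripper open.
Joint ranges: [-3, 3], [-0.9, 2.11], [0.09, 2.58], [-1.31, 4.45], [0.11, 2.69], [-2.54, 2.54]. Speed limits (rad/s): [2.39, 2.39, 3.01, 3.14, 3.14, 3.14].

INTERFACE

Orientations are given as a rotation vector (axis times angle).
In Python, from workcell import status, optics, ctrl gives the robot as it stands. The module is installed in compiled form; this text tells all that it offers.
- The arm moves only by the shell command python3 -m inch 'ROWS'. ROWS is JSON, a list that holds one entry, the list of rows, each a list of 7 numbers: the shift along the tool's x, y, z in mm, then the turn, a rotation vector about the tool's x, y, z in rad, then the opening in per cent of the stroke, from 0 (shut) to 100 (fully open). A call has 1 to 20 rows; each row is the pose to reach, as a shift and turn from the pose commanded when the call began, along the tool's axes at that moment; what a row does not reach only later rows make up. A row lasts 1/10 s, in which the tool goes at most 50 mm and 8.59 degrees, less where a joint would pass 70% of its speed; a pose out of reach is approached as far as the arm can. A call with a gripper value outside its range is refused whole. The fingers move at their own pace and stop on an object; the grip force is fixed at half the most. Time passes only in rows, so rows that repeat a pose let the fingers close. It gives the time, the measured TCP pose, the force, the opening and the grip force at its end, in the units of the state.
- status.get_obs(): the state, without advancing time (a new reading comes with each control period).
- optics.get_image(name): name is "side" or "top"; returns a dict with "frame" (400x640x3 uint8, red, green, blue), "fx", "fy", "cx", "cy" (pixels), "rvec" (rotation vector, rad) and "tvec" (3), from world to camera coordinates, as OpenCV has them. Camera axes: x right, y down, z forward; pixel columns grow to the right and rows downward; lengths in mm; the calibration is good to about 2 mm. A picture is of the moment at which its call begins. There is no depth.
- ctrl.close_job(): hands the job in; it is judged then, once.
The state is a dict: "t": time; "qpos": joint angles; "qvel": joint speeds; "joint_torque": joint torques, N m; "ee_pos": TCP position; "orientation": TCP orientation; "ft_force": force on the tool from outside, world axes, zero at the start; "moment": the same for the moment, N m; "width": finger opening in mm; "grasp_force": force on a finger pad.
Only numpy, scipy, OpenCV 4.12 (cv2) and the standard library are available. Lean on these libraries where they do the work, as an engineer would, in place of code of your own. Each camera call takes 0.05 s, during which the arm holds its last target. There are 200 camera calls.

TASK

Pick up the T-handle key from its cork mat and tighten the reel's spoke nipples with it in order, going clockwise round the rim: turn the red cup's nipple one quarter turn clockwise (seen from above), then the yellow one two quarter turns, then the blue one one quarter turn. Then stand the key upright on the middle of the cork mat again and let go. Turn the nipples only with the key, never touching them with the gripper, and leave the other things on the table where they are.

Things in the scene. Friction and masses are not known exactly. Their poses are not given: they have to be found in the camera images.
- reel: Purple spoked ribbon reel, 300 mm across, fixed flat on the table at any yaw. Origin on its axis at table level; x points to the red cup, z up. Rim 30 mm high; a 28 mm steel axle stands 150 mm high in the middle. Three open cups (62 mm inside, 40 mm high), centres 98 mm from the axis: red, yellow, blue going clockwise seen from above, 120 deg apart; in each a square brass nipple.
- key_handle (a point): Steel T-handle key, about 0.3 kg, 130 mm tall, standing loose on the mat. Point: centre of its orange bar, 118 mm above its foot; x along the bar, z up. Bar 90 x 18 x 24 mm high on a 14 mm stem. Foot: square socket open below, 38 mm outside, 27 inside, 30 deep, sides parallel to the bar: fits a nipple in four yaws; fully on, its foot is 28 mm above the table.
- mat: Round cork mat, 100 mm across, 5 mm thick, fixed on the table to the left or the right of the reel. Origin at its centre, at table level (its top is 5 mm above).
- head_red: Square brass nipple in the red cup (the first): 24 mm across flats. Origin on its turning axis, 30 mm above the table; flats rise to 48 mm, then a cone to its top at 58 mm; black flange round it at 27 mm. x points through the flat with the white line, outward from the reel's axis at the start (within 0.1 rad), and turns with it. Key play about 0.13 rad either way.
- nip_red (a joint): Angle of the red nipple, rad: 0 with its white line pointing straight out from the reel's axis, growing clockwise seen from above, a quarter turn being 1.571. Stiff (0.14 N m) and stays where it is left; it can be turned on to 5.2.
- head_yellow: Square brass nipple in the yellow cup (120 deg clockwise from the red one): 24 mm across flats. Origin on its turning axis, 30 mm above the table; flats rise to 48 mm, then a cone to its top at 58 mm; black flange round it at 27 mm. x points through the flat with the white line, outward from the reel's axis at the start (within 0.1 rad), and turns with it. Key play about 0.13 rad either way.
- nip_yellow (a joint): Angle of the yellow nipple, rad: 0 with its white line pointing straight out from the reel's axis, growing clockwise seen from above, a quarter turn being 1.571. Stiff (0.14 N m) and stays where it is left; it can be turned on to 5.2.
- head_blue: Square brass nipple in the blue cup (240 deg clockwise from the red one): 24 mm across flats. Origin on its turning axis, 30 mm above the table; flats rise to 48 mm, then a cone to its top at 58 mm; black flange round it at 27 mm. x points through the flat with the white line, outward from the reel's axis at the start (within 0.1 rad), and turns with it. Key play about 0.13 rad either way.
- nip_blue (a joint): Angle of the blue nipple, rad: 0 with its white line pointing straight out from the reel's axis, growing clockwise seen from above, a quarter turn being 1.571. Stiff (0.14 N m) and stays where it is left; it can be turned on to 5.2.
- cone: Bystander: loose cream cone of thread, 60 mm across, 112 mm high, on the side of the reel away from the mat. Origin at the centre of its underside.
- jar: Bystander: loose clear jar with black cap, 64 mm across, 85 mm high, beyond the reel. Origin under its centre.
- tape: Bystander: loose dark brown tape roll standing on its end, 90 mm across, 60 mm high, beyond the reel. Origin under its centre.
- tin: Bystander: loose blue tin, 56 mm across, 55 mm high, beside the reel. Origin under its centre.
There are look-alikes about, which are no part of the job. Of the things that look like the mat, the larger one is meant.

How it is judged:
By the outcome, as a careful person would: the job done as asked, in the order asked, and still so for the second after the job is handed in, with the robot touching nothing.
It also fails if it takes over 72 s, if anything falls off the work surface, if the arm or the gripper's body presses on something with over 40 N, if the wrist force passes 120 N, or if a joint passes its speed limit or range.

## Working session

There is one attempt and no reset: what is moved stays moved. The work goes in short steps, Python scripts to look and compute and a shell command to move; the robot and the scene stay as the last step left them, time stands still between calls to the robot, and variables do not carry over. Pictures are saved under pics/ and viewed, at most 10 in all, crops included, and the job is handed in when it is done.

```bash
mkdir -p pics; cat > h.py <<'E'
import numpy as np, cv2
from workcell import status, optics, ctrl
def get(n,save=None):
    d=optics.get_image(n)
    if save: cv2.imwrite('pics/'+save,d['frame'][:,:,::-1])
    return d
def ray(d,u,v):
    R=cv2.Rodrigues(np.array(d['rvec'],float))[0]; t=np.array(d['tvec'],float).ravel()
    r=R.T@np.array([(u-d['cx'])/d['fx'],(v-d['cy'])/d['fy'],1]); return -R.T@t, r
def onz(d,u,v,z):
    c,r=ray(d,u,v); return c+r*(z-c[2])/r[2]
def proj(d,p):
    K=np.array([[d['fx'],0,d['cx']],[0,d['fy'],d['cy']],[0,0,1.]])
    return cv2.projectPoints(np.array(p,float).reshape(-1,1,3),np.array(d['rvec'],float),np.array(d['tvec'],float),K,None)[0].reshape(-1,2)
E
python3 - <<'E'
from h import *
for n in('top','side'):
    d=get(n,n+'0.png'); print(n,d['fx'],ray(d,320,200))
print(status.get_obs())
E
```

```text
top 469.9968230625812 (array([ 289.04835332,  -24.45966892, 1338.02073005]), array([ 0.21014583,  0.00465856, -0.97775927]))
side 513.7331583293424 (array([  94.94006793,  875.86074927, 1260.34463834]), array([ 0.26748608, -0.59501084, -0.75798512]))
{'t': 0.1, 'qpos': array([-1.34198942e+00,  4.23763153e-01,  1.63057661e+00,  4.98859028e-05,
        1.08861759e+00, -1.90281771e-02]), 'qvel': array([-0.00015719, -0.00073474, -0.00210045, -0.00165163, -0.00029009,
        0.00014462]), 'joint_torque': array([-7.29376952e-04, -5.45614743e+01, -2.74324661e+01,  6.44584699e-02,
        1.88290532e-02, -2.61999975e-05]), 'ee_pos': array([ 153.23129404, -605.4470471 ,  240.99473591]), 'orientation': array([-3.11615616e+00, -3.88098477e-01,  1.55347409e-04]), 'ft_force': array([-0.1374684 ,  0.04232573, -0.42612714]), 'moment': array([ 0.04425551, -0.00613223, -0.02801451]), 'grasp_force': 0.0, 'width': 88.16641994473741}
```

View pics/top0.png

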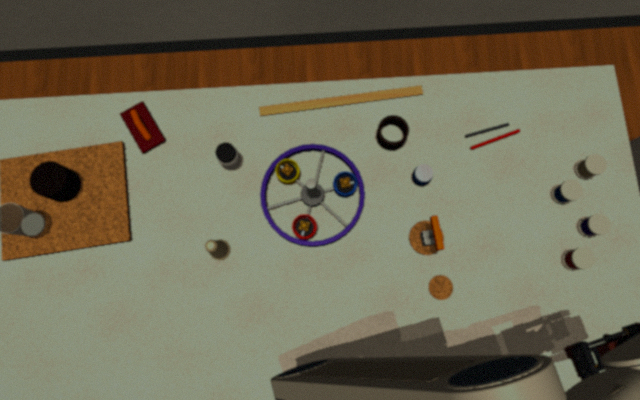

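View pics/side0.png

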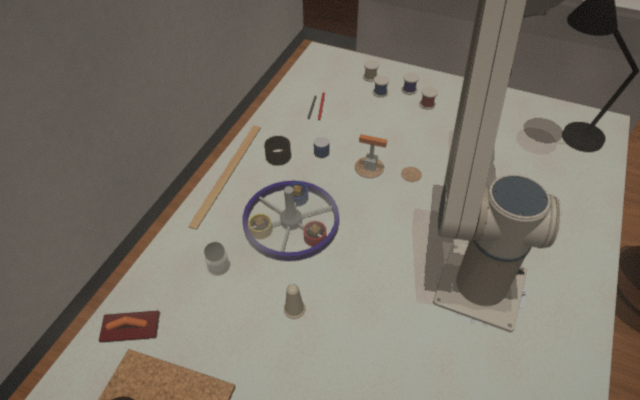

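The top view shows the reel at (313,195), red cup (305,228), yellow (288,170), blue (345,183), key and large mat at (430,237), and tin (422,176). The side view agrees. Next I measure them.

```bash
cat > m.py <<'E'
from h import *
def blobs(d,lo,hi,roi,amin=15,n=3):
    x0,y0,x1,y1=roi; h=cv2.cvtColor(d['frame'],cv2.COLOR_RGB2HSV)
    m=np.zeros(h.shape[:2],np.uint8); m[y0:y1,x0:x1]=cv2.inRange(h,np.array(lo),np.array(hi))[y0:y1,x0:x1]
    c=[k for k in cv2.findContours(m,cv2.RETR_EXTERNAL,cv2.CHAIN_APPROX_NONE)[0] if cv2.contourArea(k)>amin]
    return sorted(c,key=cv2.contourArea)[::-1][:n]
def cen(c):
    M=cv2.moments(c); return M['m10']/M['m00'],M['m01']/M['m00']
E
python3 - <<'E'
from m import *
t=get('top'); s=get('side')
c=blobs(t,(118,90,40),(140,255,255),(240,130,380,260))[0]
e=cv2.fitEllipse(cv2.convexHull(c)); print('reel',e,onz(t,*e[0],30))
pts=np.array([onz(t,*p[0],30) for p in cv2.convexHull(c)]); print('size',np.ptp(pts,0))
c=blobs(s,(118,90,40),(140,255,255),(220,160,360,270))[0]
e=cv2.fitEllipse(cv2.convexHull(c)); print('reel side',e[0],onz(s,*e[0],30))
for n,lo,hi in(('red',(165,120,50),(180,255,255)),('red2',(0,150,50),(6,255,255)),('yel',(22,120,80),(34,255,255)),('blue',(100,130,40),(117,255,255))):
    for k in blobs(t,lo,hi,(260,140,370,250),8):
        (u,v),r=cv2.minEnclosingCircle(k); print(n,u,v,r,cv2.contourArea(k),onz(t,u,v,40))
for n,d,roi in(('T',t,(400,205,460,260)),('S',s,(340,125,400,185))):
    for k in blobs(d,(3,170,110),(13,255,255),roi,8):
        print(n,'bar',cen(k),cv2.minAreaRect(k),onz(d,*cen(k),123))
sub=lambda d,x,y,w,h,f:cv2.resize(d['frame'][y:y+h,x:x+w],None,fx=f,fy=f,interpolation=cv2.INTER_CUBIC)
a=sub(t,255,140,110,110,4);b=sub(t,400,205,60,60,5);g=sub(s,340,125,60,60,5)
cv2.imwrite('pics/c1.png',np.hstack([a,np.vstack([b,g])[:440]])[:,:,::-1] if 0 else np.hstack([a,np.vstack([b[:220],g[:220]])])[:,:,::-1])
E
```

```text
reel ((312.1018981933594, 194.75967407226562), (101.33201599121094, 103.03130340576172), 87.7645492553711) [586.80150951   3.39974355  30.        ]
size [2.96379442e+02 2.92600669e+02 2.27373675e-13]
reel side (286.2433166503906, 211.78208923339844) [605.88010592  -4.28417248  30.        ]
red2 304.2930908203125 226.39654541015625 12.330397605895996 429.0 [495.41447282  29.7858516   40.        ]
yel 286.743896484375 170.3780517578125 12.582077980041504 427.5 [660.36590904  71.85063031  40.        ]
blue 346.1856994628906 183.8142852783203 12.782254219055176 416.5 [610.53877064 -95.29688358  40.        ]
```

View pics/c1.png

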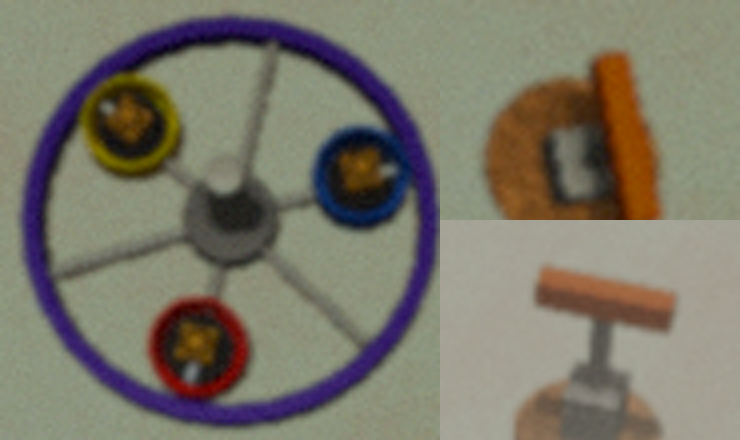

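The crop shows the white lines pointing outward in all three cups, and the bar nearly along world x, occluding part of the mat. I measure the bar and mat with better masks.

```bash
python3 - <<'E'
from m import *
t=get('top'); s=get('side')
h=lambda d:cv2.cvtColor(d['frame'],cv2.COLOR_RGB2HSV)
print(h(t)[233,435:441].tolist(),h(t)[240,414:418].tolist(),h(s)[140:143,373].tolist(),h(s)[170,360:363].tolist())
for n,d,roi,lo,hi in(('T',t,(400,205,460,262),(3,205,90),(14,255,255)),('S',s,(345,125,400,150),(0,110,60),(14,255,255))):
    for k in blobs(d,lo,hi,roi,20,1):
        b=cv2.boxPoints(cv2.minAreaRect(k)); print(n,'bar',cen(k),cv2.minAreaRect(k),onz(d,*cen(k),123))
        P=np.array([onz(d,*p,123)[:2] for p in b]); L=[P[(i+1)%4]-P[i] for i in range(4)]; l=max(L,key=np.linalg.norm); print('len',np.linalg.norm(l),'yaw',np.arctan2(l[1],l[0]))
for n,d,roi,lo,hi in(('T',t,(400,205,460,262),(3,70,60),(24,255,255)),('S',s,(345,150,395,185),(3,40,60),(24,255,255)),('small',t,(425,270,460,305),(3,70,60),(24,255,255))):
    k=blobs(d,lo,hi,roi,20,1)[0]; P=np.array([onz(d,*p[0],5)[:2] for p in k]); print(n,'mat',P.min(0),P.max(0),P.mean(0))
    if n=='T':
        Q=P[np.array([p[0][0] for p in k])<427]  # left part, free of bar
        A=np.c_[2*Q,np.ones(len(Q))]; x=np.linalg.lstsq(A,(Q**2).sum(1),rcond=None)[0]; print('circ',x[:2],np.sqrt(x[2]+x[:2]@x[:2]))
E
```

```text
[[14, 255, 133], [15, 255, 141], [15, 255, 152], [15, 255, 146], [14, 255, 144], [14, 255, 141]] [[15, 204, 120], [15, 186, 119], [15, 189, 120], [15, 194, 125]] [[11, 144, 143], [10, 132, 110], [11, 123, 108]] [[14, 89, 143], [15, 91, 143], [15, 89, 141]]
T bar (434.7424242424242, 232.9469696969697) ((436.6173400878906, 232.66305541992188), (32.55109786987305, 5.833091735839844), 78.2317123413086) [ 444.60463382 -311.84579738  123.        ]
len 84.71045495220976 yaw -3.0450555167377424
S bar (372.5353200883002, 140.13796909492274) ((372.51922607421875, 140.4038543701172), (26.671791076660156, 7.256296634674072), 11.309932708740234) [ 442.95617547 -318.53665048  123.        ]
len 87.27382506633433 yaw -3.0301866940730884
T mat [ 397.92700413 -363.25284635] [ 512.0162421  -264.22908023] [ 453.30103985 -319.16947765]
circ [ 448.35711229 -314.75428743] 50.09665873188274
S mat [ 396.02513602 -359.92536937] [ 495.37884456 -262.22629924] [ 444.08294225 -309.33764467]
small mat [ 274.06648564 -372.84369155] [ 341.17966242 -304.25573419] [ 307.56318017 -338.52867836]
```

```bash
cat >> h.py <<'E'
from scipy.spatial.transform import Rotation as Ro
def go(x,y,z,yaw):
    o=status.get_obs(); R=Ro.from_rotvec(o['orientation']); D=R.inv().apply(np.array([x,y,z])-o['ee_pos'])
    X=R.as_matrix()[:,0]; cy=np.arctan2(X[1],X[0]); turn=-(yaw-cy)  # tool z down
    print('pos',o['ee_pos'].round(1),'yaw %.3f'%cy,'q6 %.2f'%o['qpos'][5],'tilt',R.as_matrix()[:2,2].round(4),'shift',D.round(1),'rz %.3f (mod2pi %.3f)'%(turn,(turn+np.pi)%(2*np.pi)-np.pi),'t',round(o['t'],1))
E
python3 - <<'E'
from m import *
t=get('top')
k=blobs(t,(3,205,90),(17,255,255),(429,205,460,262),20,1)[0]
r=cv2.minAreaRect(k);print(r,onz(t,*r[0],125)); 
P=np.array([onz(t,*p,125)[:2] for p in cv2.boxPoints(r)]);print(P)
for z in(200,123): go(446,-316,z,.1)
E
```

```text
((437.2188415527344, 232.3502197265625), (32.918216705322266, 7.138399124145508), 78.2317123413086) [ 445.51908633 -317.95794855  125.        ]
[[ 487.00030487 -304.44158529]
 [ 489.7530526  -323.09440833]
 [ 404.5970379  -331.29220068]
 [ 401.93101496 -312.89655108]]
pos [ 153.3 -605.8  241.5] yaw 0.248 q6 -0.02 tilt [-0.0001  0.0003] shift [ 354.8 -209.1   41.6] rz 0.148 (mod2pi 0.148) t 0.3
pos [ 153.3 -605.8  241.5] yaw 0.248 q6 -0.02 tilt [-0.0001  0.0003] shift [ 354.8 -209.1  118.6] rz 0.148 (mod2pi 0.148) t 0.3
```

```bash
python3 -m inch '[[[354,-208,41,0,0,0.15,100],[354,-208,41,0,0,0.15,100],[354,-208,41,0,0,0.15,100],[354,-208,41,0,0,0.15,100],[354,-208,41,0,0,0.15,100],[354,-208,41,0,0,0.15,100],[354,-208,41,0,0,0.15,100],[354,-208,41,0,0,0.15,100],[354,-208,41,0,0,0.15,100],[354,-208,41,0,0,0.15,100],[354,-208,41,0,0,0.15,100],[354,-208,41,0,0,0.15,100],[354,-208,41,0,0,0.15,100],[354,-208,41,0,0,0.15,100]]]'
python3 - <<'E'
from h import *
go(445.5,-317,123,.1)
a=get('top')['frame'][170:300,370:500];b=get('side')['frame'][80:210,310:440]
cv2.imwrite('pics/g1.png',cv2.resize(np.hstack([a,b]),None,fx=3,fy=3,interpolation=2)[:,:,::-1])
E
```

```text
t: 1.75
ee_pos: [444.8, -318.4, 200.8]
orientation: [3.138, 0.151, 0.0]
ft_force: [-1.2, 0.2, 0.0]
width: 87.8
grasp_force: 0.0
pos [ 444.8 -318.4  200.8] yaw 0.096 q6 0.83 tilt [ 0.0001 -0.0001] shift [ 0.9 -1.3 77.8] rz -0.004 (mod2pi -0.004) t 1.8
```

View pics/g1.png

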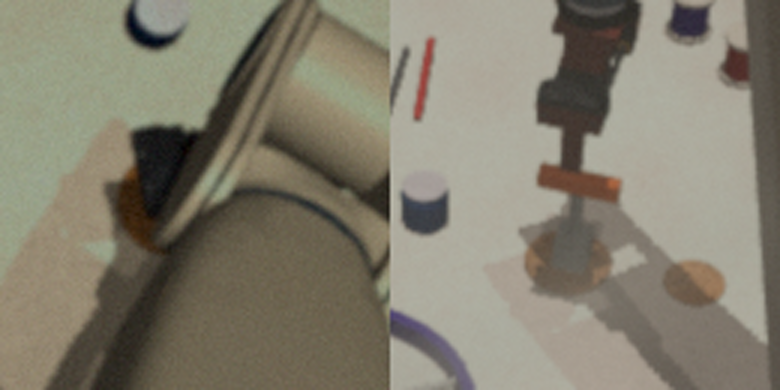

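The side view shows the fingers directly above the bar (about (502,141) in full image). I descend and close.

```bash
python3 -m inch '[[[1,-1,40,0,0,0,100],[1,-1,70,0,0,0,100],[1,-1,78,0,0,0,100],[1,-1,78,0,0,0,100],[1,-1,78,0,0,0,0],[1,-1,78,0,0,0,0],[1,-1,78,0,0,0,0],[1,-1,78,0,0,0,0],[1,-1,78,0,0,0,0],[1,-1,78,0,0,0,0],[1,-1,78,0,0,0,0],[1,-1,78,0,0,0,0],[1,-1,78,0,0,0,0]]]'
```

```text
t: 3.15
ee_pos: [446.4, -316.3, 122.6]
orientation: [-3.138, -0.154, 0.0]
ft_force: [0.2, -0.6, 0.3]
width: 19.3
grasp_force: 0.1
```

```bash
python3 -m inch '[[[0,0,0,0,0,0,0],[0,0,0,0,0,0,0],[0,0,0,0,0,0,0],[0,0,0,0,0,0,0],[0,0,-30,0,0,0,0],[0,0,-60,0,0,0,0],[0,0,-80,0,0,0,0],[0,0,-80,0,0,0,0],[0,0,-80,0,0,0,0]]]'
python3 - <<'E'
from m import *
go(495.5,30,200,1.27)
go(495.5,30,200,2.84)
s=get('side')
k=blobs(s,(0,110,60),(14,255,255),(300,70,420,150),20,1)[0]; r=cv2.minAreaRect(k)
o=status.get_obs();print(r,proj(s,o['ee_pos']),onz(s,*r[0],o['ee_pos'][2]))
E
```

```text
t: 4.05
ee_pos: [446.0, -316.0, 202.1]
orientation: [-3.137, -0.154, 0.001]
ft_force: [0.8, 0.4, -4.5]
width: 18.0
grasp_force: 30.0
pos [ 446.  -316.   202.1] yaw 0.098 q6 0.83 tilt [-0.0004  0.0004] shift [  83.1 -339.5    2.2] rz -1.172 (mod2pi -1.172) t 4.0
pos [ 446.  -316.   202.1] yaw 0.098 q6 0.83 tilt [-0.0004  0.0004] shift [  83.1 -339.5    2.2] rz -2.742 (mod2pi -2.742) t 4.0
((382.66217041015625, 123.52703094482422), (10.685934066772461, 6.740358352661133), 9.462321281433105) [[373.19214457 121.87438625]] [ 415.9031131  -319.87334271  201.4048172 ]
```

```bash
python3 -m inch '[[[83,-339,2,0,0,-1.172,0],[83,-339,2,0,0,-1.172,0],[83,-339,2,0,0,-1.172,0],[83,-339,2,0,0,-1.172,0],[83,-339,2,0,0,-1.172,0],[83,-339,2,0,0,-1.172,0],[83,-339,2,0,0,-1.172,0],[83,-339,2,0,0,-1.172,0],[83,-339,2,0,0,-1.172,0],[83,-339,2,0,0,-1.172,0],[83,-339,2,0,0,-1.172,0],[83,-339,2,0,0,-1.172,0]]]'
python3 - <<'E'
from m import *
go(495.5,30,200,1.27)
t=get('top');s=get('side');o=status.get_obs();p=o['ee_pos']
print([proj(s,p-[0,0,h]).round(1).tolist() for h in(0,88,118)],[proj(t,p).round(1).tolist()])
a=t['frame'][150:280,230:360];b=s['frame'][140:270,240:370]
cv2.imwrite('pics/r1.png',cv2.resize(np.hstack([a,b]),None,fx=3,fy=3,interpolation=2)[:,:,::-1])
E
```

```text
t: 5.3
ee_pos: [495.7, 28.1, 200.4]
orientation: [-2.532, -1.859, 0.001]
ft_force: [0.5, 0.6, -3.9]
width: 17.8
grasp_force: 30.0
pos [495.7  28.1 200.4] yaw 1.266 q6 0.34 tilt [-0.0006 -0.0001] shift [ 1.7 -0.7  0.4] rz -0.004 (mod2pi -0.004) t 5.3
[[[313.3, 193.1]], [[313.9, 213.3]], [[314.0, 219.8]]] [[[301.6, 216.1]]]
```

View pics/r1.png

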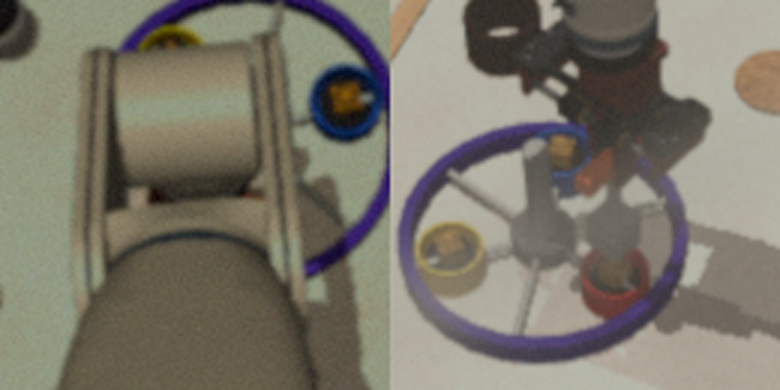

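The side crop shows the socket (crop (612,230)) hanging just above the red cup (615,280), with no lateral offset from the tool axis. I cross-check cup positions in the side view.

```bash
python3 - <<'E'
from m import *
s=get('side')
c=blobs(s,(115,60,30),(150,255,255),(220,160,360,270),100,1)[0]
P=np.array([onz(s,*p[0],30)[:2] for p in cv2.convexHull(c)]);A=np.c_[2*P,np.ones(len(P))];x=np.linalg.lstsq(A,(P**2).sum(1),rcond=None)[0];print('rim',x[:2],np.sqrt(x[2]+x[:2]@x[:2]))
for n,lo,hi,p in(('yel',(18,80,80),(34,255,255),(660.4,71.8,40)),('red',(0,120,50),(8,255,255),(495.4,29.8,40)),('red',(165,100,50),(180,255,255),(495.4,29.8,40))):
    for k in blobs(s,lo,hi,(240,205,330,250),20,1):
        (u,v),ax,an=cv2.fitEllipse(k); print(n,cv2.boundingRect(k),(u,v),proj(s,p))
c=np.array([588.5,2.3])
for n,a in(('r',2.84),('y',2.84-2.0944),('b',2.84-4.1888)): print(n,c+98*np.array([np.cos(a),np.sin(a)]),a)
E
```

```text
rim [596.84525703   2.27055688] 138.60423484785775
yel (248, 214, 23, 18) (259.5025939941406, 222.95968627929688) [[258.83527484 221.9816896 ]]
r [494.92326759  31.41005243] 2.84
y [660.49873673  68.78444863] 0.7456
b [610.07738492 -93.29506504] -1.3487999999999998
```

```bash
python3 -m inch '[[[2,0,15,0,0,-0.014,0],[2,0,25,0,0,-0.014,0],[2,0,30,0,0,-0.014,0],[2,0,34,0,0,-0.014,0],[2,0,38,0,0,-0.014,0],[2,0,40,0,0,-0.014,0]]]'
python3 -c "
from h import *
go(495,30,146,1.281);print(status.get_obs()['ft_force'],status.get_obs()['moment'])"
```

```text
t: 6.05
ee_pos: [498.0, 31.2, 162.3]
orientation: [2.515, 1.88, 0.004]
ft_force: [-0.1, -1.1, -3.3]
width: 18.2
grasp_force: 30.0
pos [498.   31.2 162.3] yaw 1.284 q6 0.33 tilt [0.0031 0.0002] shift [-2.  -2.6 16.3] rz 0.003 (mod2pi 0.003) t 6.0
[-0.05114913 -1.14505678 -3.33572555] [-0.34452422 -0.06210313 -0.0116113 ]
```

```bash
python3 -m inch '[[[0,0,4,0,0,0,0],[0,0,8,0,0,0,0],[0,0,12,0,0,0,0],[0,0,14,0,0,0,0],[0,0,14,0,0,0,0]]]'
python3 -c "
from h import *
go(495,30,146,1.281);print(status.get_obs()['ft_force'],status.get_obs()['moment'])"
```

```text
t: 6.55
ee_pos: [496.1, 31.1, 146.1]
orientation: [-2.516, -1.88, 0.002]
ft_force: [-0.4, -0.7, -3.6]
width: 17.8
grasp_force: 30.0
pos [496.1  31.1 146.1] yaw 1.284 q6 0.33 tilt [-0.0012  0.    ] shift [-1.4 -0.7  0.1] rz 0.003 (mod2pi 0.003) t 6.5
[-0.444191   -0.66581396 -3.63956837] [-0.06349431 -0.10278078 -0.01847844]
```

```bash
python3 -m inch '[[[0,0,0,0,0,0.15,0],[0,0,0,0,0,0.3,0],[0,0,0,0,0,0.45,0],[0,0,0,0,0,0.6,0],[0,0,0,0,0,0.75,0],[0,0,0,0,0,0.9,0],[0,0,0,0,0,1.05,0],[0,0,0,0,0,1.2,0],[0,0,0,0,0,1.35,0],[0,0,0,0,0,1.5,0],[0,0,0,0,0,1.65,0],[0,0,0,0,0,1.7,0],[0,0,0,0,0,1.7,0],[0,0,0,0,0,1.7,0]]]'
python3 -c "
from h import *
go(495,30,146,-.29);print(status.get_obs()['ft_force'],status.get_obs()['moment'])"
```

```text
t: 7.95
ee_pos: [496.2, 30.5, 146.5]
orientation: [3.073, -0.645, -0.001]
ft_force: [-1.2, -5.4, -4.4]
width: 18.0
grasp_force: 30.0
pos [496.2  30.5 146.5] yaw -0.414 q6 2.02 tilt [-0.0006 -0.001 ] shift [-0.9  0.9  0.6] rz -0.124 (mod2pi -0.124) t 8.0
[-1.21472525 -5.40883266 -4.4423208 ] [-1.38755232  0.08396069  0.02931607]
```

```bash
python3 -m inch '[[[0,0,0,0,0,-0.124,0],[0,0,0,0,0,-0.124,0],[0,0,-10,0,0,-0.124,0],[0,0,-25,0,0,-0.124,0],[0,0,-45,0,0,-0.124,0],[0,0,-59,0,0,-0.124,0],[0,0,-59,0,0,-0.124,0]]]'
python3 - <<'E'
from m import *
go(661,71,205,3.994)
s=get('side');o=status.get_obs();print(o['ft_force'])
b=s['frame'][200:260,280:350]
cv2.imwrite('pics/r2.png',cv2.resize(b,None,fx=8,fy=8,interpolation=2)[:,:,::-1])
print(proj(s,[[495,30,48],[495,30,58],[495-20*np.cos(1.281),30-20*np.sin(1.281),30],[495+20*np.cos(1.281),30+20*np.sin(1.281),30]]))
E
```

```text
t: 8.65
ee_pos: [498.1, 31.4, 208.2]
orientation: [-3.106, 0.46, -0.008]
ft_force: [0.1, 0.4, -3.5]
width: 17.6
grasp_force: 30.0
pos [498.1  31.4 208.2] yaw -0.294 q6 1.90 tilt [0.005  0.0006] shift [144.4 -85.1   4.1] rz -4.288 (mod2pi 1.995) t 8.7
[-0.20326866 -0.51316337 -2.89373756]
[[314.24402602 227.54005984]
 [314.19033192 225.47505482]
 [318.65664207 227.16528583]
 [309.96727825 235.29786237]]
```

View pics/r2.png

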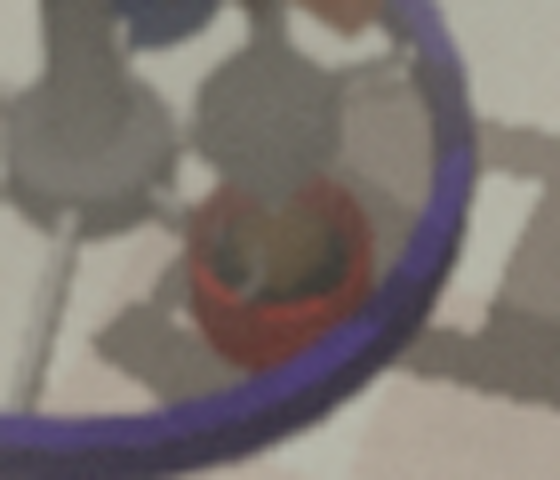

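The white line now sits at crop (250,275), i.e. (311,234), matching the prediction for a quarter turn (310,235). On to yellow, going round the axle.

```bash
python3 -m inch '[[[60,-85,0,0,0,-2.1,0],[60,-85,0,0,0,-2.1,0],[60,-85,0,0,0,-2.1,0],[60,-85,0,0,0,-2.1,0],[60,-85,0,0,0,-2.1,0],[60,-85,0,0,0,-2.1,0],[60,-85,0,0,0,-2.1,0],[60,-85,0,0,0,-2.1,0],[60,-85,0,0,0,-2.1,0],[60,-85,0,0,0,-2.1,0],[60,-85,0,0,0,-2.1,0],[60,-85,0,0,0,-2.1,0],[60,-85,0,0,0,-2.1,0],[60,-85,0,0,0,-2.1,0],[60,-85,0,0,0,-2.1,0],[60,-85,0,0,0,-2.1,0]]]'
python3 -c "
from h import *
go(661,71,200,3.90)"
```

```text
t: 10.3
ee_pos: [578.0, 95.2, 205.0]
orientation: [-1.948, -2.463, 0.001]
ft_force: [1.7, -1.0, -3.7]
width: 17.7
grasp_force: 30.0
pos [578.   95.2 205. ] yaw 1.803 q6 -0.09 tilt [-0.0012 -0.    ] shift [-42.7  75.2   4.9] rz -2.097 (mod2pi -2.097) t 10.3
```

```bash
python3 -m inch '[[[-43,75,5,0,0,-2.1,0],[-43,75,5,0,0,-2.1,0],[-43,75,5,0,0,-2.1,0],[-43,75,5,0,0,-2.1,0],[-43,75,5,0,0,-2.1,0],[-43,75,5,0,0,-2.1,0],[-43,75,5,0,0,-2.1,0],[-43,75,5,0,0,-2.1,0],[-43,75,5,0,0,-2.1,0],[-43,75,5,0,0,-2.1,0],[-43,75,5,0,0,-2.1,0],[-43,75,5,0,0,-2.1,0],[-43,75,5,0,0,-2.1,0],[-43,75,5,0,0,-2.1,0],[-43,75,5,0,0,-2.1,0],[-43,75,5,0,0,-2.1,0]]]'
python3 - <<'E'
from m import *
go(661,71,160,3.90)
s=get('side');o=status.get_obs();p=o['ee_pos'];print([proj(s,p-[0,0,h]).round(1).tolist() for h in(0,88,118)],proj(s,[661,71,58]))
cv2.imwrite('pics/y1.png',cv2.resize(s['frame'][170:260,215:305],None,fx=6,fy=6,interpolation=2)[:,:,::-1])
E
```

```text
t: 11.9
ee_pos: [661.2, 71.0, 200.3]
orientation: [1.165, -2.917, -0.0]
ft_force: [0.4, -0.2, -3.7]
width: 18.1
grasp_force: 30.0
pos [661.2  71.  200.3] yaw -2.382 q6 -2.24 tilt [-0.0006  0.    ] shift [ 0.2  0.1 40.3] rz -6.282 (mod2pi 0.002) t 11.9
[[[253.1, 186.1]], [[256.3, 206.4]], [[257.3, 212.9]]] [[258.19983381 218.01393688]]
```

View pics/y1.png

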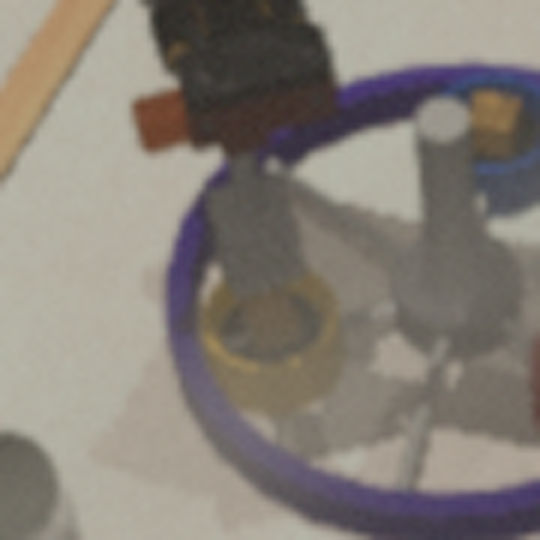

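The socket foot (crop (258,280)) is above the yellow nipple (crop (275,318)) to within about 2 mm, leaning toward −x. I descend in stages.

```bash
python3 -m inch '[[[1,1,15,0,0,0,0],[1,1,25,0,0,0,0],[1,1,30,0,0,0,0],[1,1,34,0,0,0,0],[1,1,38,0,0,0,0],[1,1,40,0,0,0,0]]]'
python3 -c "
from h import *
go(660,71,146,3.90);print(status.get_obs()['ft_force'],status.get_obs()['moment'])"
```

```text
t: 12.55
ee_pos: [660.8, 71.1, 161.2]
orientation: [-1.173, 2.912, -0.001]
ft_force: [0.8, -0.5, -3.0]
width: 18.1
grasp_force: 30.0
pos [660.8  71.1 161.2] yaw -2.376 q6 -2.25 tilt [0.0018 0.    ] shift [ 0.6  0.5 15.2] rz -6.276 (mod2pi 0.008) t 12.6
[ 0.76060017 -0.54255498 -2.98192516] [-0.0992892  -0.28636834 -0.0022133 ]
```

```bash
python3 -m inch '[[[0,0,4,0,0,0,0],[0,0,8,0,0,0,0],[0,0,12,0,0,0,0],[0,0,14,0,0,0,0],[0,0,14,0,0,0,0]]]'
python3 -c "
from h import *
go(660,71,146,3.90);print(status.get_obs()['ft_force'],status.get_obs()['moment'])"
```

```text
t: 13.05
ee_pos: [660.4, 70.9, 146.3]
orientation: [-1.174, 2.913, -0.001]
ft_force: [3.6, -0.3, -6.1]
width: 17.7
grasp_force: 30.0
pos [660.4  70.9 146.3] yaw -2.375 q6 -2.25 tilt [ 0.0006 -0.0002] shift [0.2 0.3 0.3] rz -6.275 (mod2pi 0.008) t 13.1
[ 3.61055149 -0.2840798  -6.12341033] [-0.20790331 -1.06542646  0.00247348]
```

```bash
python3 -m inch '[[[0,0,0,0,0,0.15,0],[0,0,0,0,0,0.3,0],[0,0,0,0,0,0.45,0],[0,0,0,0,0,0.6,0],[0,0,0,0,0,0.75,0],[0,0,0,0,0,0.9,0],[0,0,0,0,0,1.05,0],[0,0,0,0,0,1.2,0],[0,0,0,0,0,1.35,0],[0,0,0,0,0,1.5,0],[0,0,0,0,0,1.65,0],[0,0,0,0,0,1.7,0],[0,0,0,0,0,1.7,0]]]'
python3 -c "
from h import *
go(660,71,146,0.628);print(status.get_obs()['ft_force'],status.get_obs()['moment'])"
```

```text
t: 14.35
ee_pos: [660.3, 70.7, 146.5]
orientation: [1.414, 2.805, -0.0]
ft_force: [4.3, -2.3, -5.8]
width: 18.0
grasp_force: 30.0
pos [660.3  70.7 146.5] yaw 2.208 q6 -0.55 tilt [ 0.0007 -0.0005] shift [ 0.4 -0.1  0.5] rz 1.580 (mod2pi 1.580) t 14.3
[ 4.33436461 -2.30217652 -5.77136676] [-0.63108578 -1.13199105  0.06972705]
```

```bash
python3 -m inch '[[[0,0,0,0,0,0.15,0],[0,0,0,0,0,0.3,0],[0,0,0,0,0,0.45,0],[0,0,0,0,0,0.6,0],[0,0,0,0,0,0.75,0],[0,0,0,0,0,0.9,0],[0,0,0,0,0,1.05,0],[0,0,0,0,0,1.2,0],[0,0,0,0,0,1.35,0],[0,0,0,0,0,1.5,0],[0,0,0,0,0,1.58,0],[0,0,0,0,0,1.58,0],[0,0,0,0,0,1.58,0],[0,0,0,0,0,1.45,0],[0,0,0,0,0,1.45,0],[0,0,-10,0,0,1.45,0],[0,0,-25,0,0,1.45,0],[0,0,-45,0,0,1.45,0],[0,0,-59,0,0,1.45,0],[0,0,-59,0,0,1.45,0]]]'
python3 - <<'E'
from m import *
go(610,-94,205,1.80)
s=get('side');o=status.get_obs();print(o['ft_force'])
cv2.imwrite('pics/y2.png',cv2.resize(s['frame'][195:250,230:300],None,fx=8,fy=8,interpolation=2)[:,:,::-1])
a=.758;print(proj(s,[[660.4-20*np.cos(a),71-20*np.sin(a),30],[660.4+20*np.cos(a),71+20*np.sin(a),30],[660.4,71,58]]))
E
```

```text
t: 16.35
ee_pos: [661.3, 71.6, 209.1]
orientation: [2.918, 1.161, 0.007]
ft_force: [0.6, -0.0, -3.5]
width: 18.0
grasp_force: 30.0
pos [661.3  71.6 209.1] yaw 0.757 q6 0.90 tilt [0.0046 0.0011] shift [-151.    85.1    3.7] rz -1.043 (mod2pi -1.043) t 16.4
[ 0.24783424 -0.52896948 -3.17524106]
[[265.60387173 222.06078037]
 [252.92304243 225.60343754]
 [258.37601851 218.07587264]]
```

View pics/y2.png

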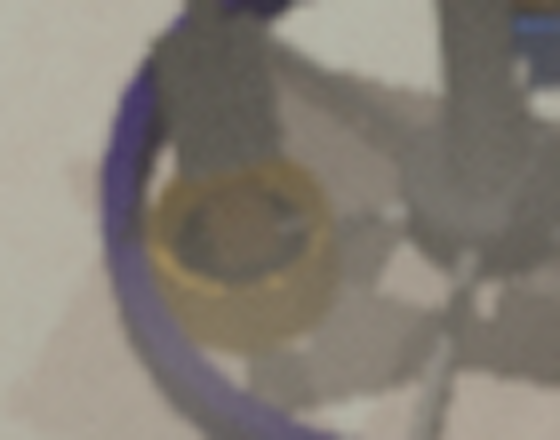

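The white line is at crop (292,225), i.e. (266.5,223), on the inward side as a half turn predicts. On to blue.

```bash
python3 -m inch '[[[-30,35,0,0,0,-0.15,0],[-60,70,0,0,0,-0.3,0],[-60,70,0,0,0,-0.45,0],[-105,78,4,0,0,-0.6,0],[-150,86,8,0,0,-0.75,0],[-150,86,8,0,0,-0.9,0],[-150,86,8,0,0,-1.048,0],[-150,86,8,0,0,-1.048,0],[-150,86,8,0,0,-1.048,0],[-150,86,8,0,0,-1.048,0]]]'
python3 - <<'E'
from m import *
go(611,-94,160,1.805)
s=get('side');o=status.get_obs();p=o['ee_pos'];print([proj(s,p-[0,0,h]).round(1).tolist() for h in(0,88,118)],proj(s,[[611,-94,58],[611,-94,40]]))
cv2.imwrite('pics/b1.png',cv2.resize(s['frame'][150:230,260:340],None,fx=6,fy=6,interpolation=2)[:,:,::-1])
E
```

```text
t: 17.4
ee_pos: [610.0, -94.1, 197.3]
orientation: [-1.948, -2.464, 0.0]
ft_force: [1.0, -0.1, -2.9]
width: 17.8
grasp_force: 30.0
pos [610.  -94.1 197.3] yaw 1.803 q6 -0.40 tilt [-0.0007  0.0002] shift [-0.1  1.  37.3] rz -0.002 (mod2pi -0.002) t 17.4
[[[295.1, 153.9]], [[296.4, 174.4]], [[296.8, 181.0]]] [[296.77755605 185.57700441]
 [297.01242581 189.37322427]]
```

View pics/b1.png

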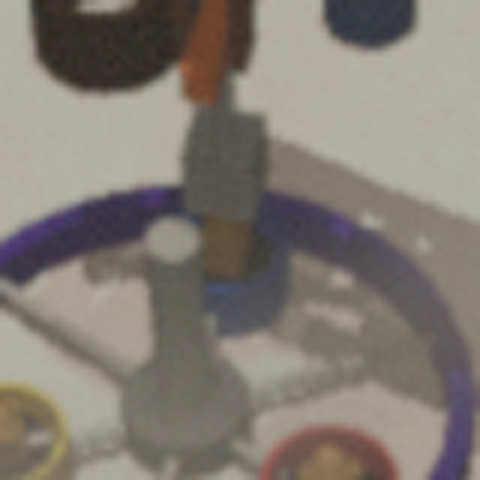

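The socket (crop u≈225) is above the blue nipple (≈228). I descend.

```bash
python3 -m inch '[[[0,1,14,0,0,0,0],[0,1,24,0,0,0,0],[0,1,30,0,0,0,0],[0,1,34,0,0,0,0],[0,1,37,0,0,0,0],[0,1,37,0,0,0,0]]]'
python3 -c "
from h import *
go(611,-94,146,1.805);print(status.get_obs()['ft_force'],status.get_obs()['moment'])"
```

```text
t: 18.05
ee_pos: [612.8, -94.7, 163.0]
orientation: [1.944, 2.463, 0.003]
ft_force: [1.4, 1.3, -4.0]
width: 17.6
grasp_force: 30.0
pos [612.8 -94.7 163. ] yaw 1.805 q6 -0.41 tilt [ 0.0041 -0.0008] shift [ 1.2 -1.6 17. ] rz 0.000 (mod2pi 0.000) t 18.1
[ 1.38299195  1.28252518 -3.97176241] [ 0.10228688 -0.57644306 -0.02213634]
```

```bash
python3 -m inch '[[[0,0,4,0,0,0,0],[0,0,8,0,0,0,0],[0,0,12,0,0,0,0],[0,0,15,0,0,0,0],[0,0,15,0,0,0,0]]]'
python3 -c "
from h import *
go(611,-94,146,1.805-1.571-.13);print(status.get_obs()['ft_force'],status.get_obs()['moment'])"
```

```text
t: 18.55
ee_pos: [612.3, -94.2, 145.8]
orientation: [1.945, 2.465, 0.002]
ft_force: [4.0, 1.9, 2.8]
width: 17.9
grasp_force: 30.0
pos [612.3 -94.2 145.8] yaw 1.806 q6 -0.41 tilt [0.0021 0.0001] shift [ 0.5 -1.2 -0.2] rz 1.702 (mod2pi 1.702) t 18.6
[4.00043143 1.94084334 2.81340924] [ 0.42067409 -1.33987135 -0.04692911]
```

Seated. Quarter turn, back off, and lift.

```bash
python3 -m inch '[[[0,0,-0.5,0,0,0.15,0],[0,0,-0.5,0,0,0.3,0],[0,0,-0.5,0,0,0.45,0],[0,0,-0.5,0,0,0.6,0],[0,0,-0.5,0,0,0.75,0],[0,0,-0.5,0,0,0.9,0],[0,0,-0.5,0,0,1.05,0],[0,0,-0.5,0,0,1.2,0],[0,0,-0.5,0,0,1.35,0],[0,0,-0.5,0,0,1.5,0],[0,0,-0.5,0,0,1.65,0],[0,0,-0.5,0,0,1.7,0],[0,0,-0.5,0,0,1.7,0],[0,0,-0.5,0,0,1.7,0],[0,0,-0.5,0,0,1.57,0],[0,0,-0.5,0,0,1.57,0],[0,0,-15,0,0,1.57,0],[0,0,-35,0,0,1.57,0],[0,0,-55,0,0,1.57,0],[0,0,-59,0,0,1.57,0]]]'
python3 - <<'E'
from m import *
go(448,-314,205,.1)
E
```

```text
t: 20.55
ee_pos: [611.3, -94.7, 206.7]
orientation: [3.119, 0.366, 0.002]
ft_force: [1.8, 0.1, -3.5]
width: 17.6
grasp_force: 30.0
pos [611.3 -94.7 206.7] yaw 0.234 q6 1.16 tilt [ 0.0011 -0.0008] shift [-209.6  175.6    1.7] rz 0.134 (mod2pi 0.134) t 20.6
```

```bash
python3 -m inch '[[[-211,175,2,0,0,0.134,0],[-211,175,2,0,0,0.134,0],[-211,175,2,0,0,0.134,0],[-211,175,2,0,0,0.134,0],[-211,175,2,0,0,0.134,0],[-211,175,2,0,0,0.134,0],[-211,175,2,0,0,0.134,0],[-211,175,2,0,0,0.134,0],[-211,175,2,0,0,0.134,0]]]'
python3 - <<'E'
from m import *
go(447,-314,123.5,.1)
t=get('top');s=get('side')
a=cv2.resize(t['frame'][140:250,255:365],None,fx=4,fy=4,interpolation=2);b=cv2.resize(s['frame'][100:190,320:410],(352,352),interpolation=2)
print(proj(s,status.get_obs()['ee_pos']-[0,0,118]),proj(s,[447,-314,5]))
im=np.zeros((440,792,3),np.uint8);im[:,:440]=a;im[:352,440:]=b;cv2.imwrite('pics/e1.png',im[:,:,::-1])
E
```

```text
t: 21.45
ee_pos: [447.0, -312.9, 202.3]
orientation: [-3.137, -0.16, 0.001]
ft_force: [-0.2, -0.5, -3.1]
width: 18.0
grasp_force: 30.0
pos [ 447.  -312.9  202.3] yaw 0.102 q6 0.84 tilt [-0.0008  0.0008] shift [-0.   1.2 78.8] rz 0.002 (mod2pi 0.002) t 21.4
[[369.84251584 149.55824098]] [[368.53493512 166.28631167]]
```

View pics/e1.png

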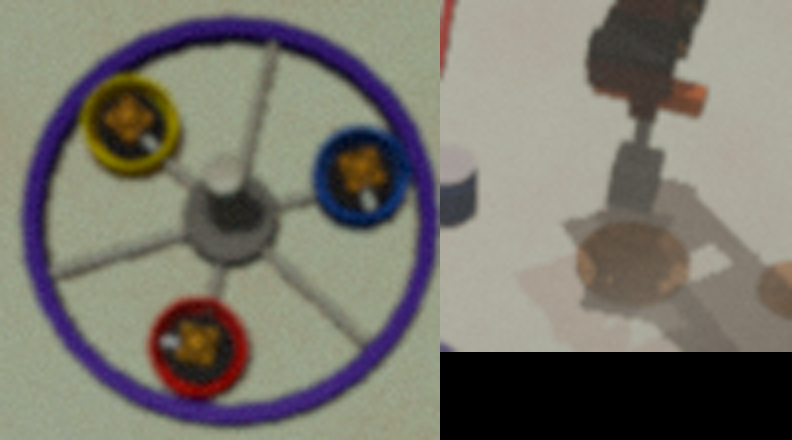

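All three white lines show the expected turns: red left (170,342), yellow inward (150,142), blue down (370,202). The mat is seen in the side view at crop (633,262), below the key. I check the angles numerically.

```bash
python3 - <<'E'
from m import *
t=get('top'); f0=cv2.imread('pics/top0.png')[:,:,::-1]
for n,c,y in(('r',(496,30.7),2.852),('y',(660.5,70.8),.758),('b',(611.5,-94),-1.337)):
    u0,v0=proj(t,[*c,35])[0]
    for f in(f0,t['frame']):
        x,yy=int(u0)-12,int(v0)-12
        h=cv2.cvtColor(np.ascontiguousarray(f[yy:yy+25,x:x+25]),cv2.COLOR_RGB2HSV).astype(float)
        V,U=np.mgrid[yy:yy+25,x:x+25]; w=np.clip(h[...,2]-70,0,None)*(h[...,1]<110)*(np.hypot(U-u0,V-v0)<8.5)
        p=onz(t,(w*U).sum()/w.sum(),(w*V).sum()/w.sum(),29)[:2]-c
        print(n,p.round(1),'angle',round(((y-np.arctan2(p[1],p[0]))+.6)%(2*np.pi)-.6,2))
s=get('side');k=blobs(s,(5,40,60),(24,255,255),(345,150,395,185),20,1)[0];e=cv2.fitEllipse(cv2.convexHull(k));print(e,onz(s,*e[0],5))
E
```

```text
r [-15.9   5.7] angle 0.06
r [ 6.3 18.9] angle 1.6
y [14.4 15.8] angle -0.07
y [-12.8 -13. ] angle 3.11
b [  5.7 -17.2] angle -0.09
b [-15.5  -2.2] angle 1.67
((369.1806335449219, 165.47959899902344), (26.46541976928711, 30.70965003967285), 90.12167358398438) [ 446.309764   -318.48752131    5.        ]
```

```bash
python3 -m inch '[[[0,2.5,40,0,0,0,0],[0,2.5,65,0,0,0,0],[0,2.5,74,0,0,0,0],[0,2.5,77,0,0,0,0],[0,2.5,79,0,0,0,0],[0,2.5,79,0,0,0,0],[0,2.5,79,0,0,0,0]]]'
```

```text
t: 22.35
ee_pos: [447.7, -316.6, 124.7]
orientation: [3.136, 0.16, 0.002]
ft_force: [0.9, -0.2, -3.2]
width: 18.4
grasp_force: 30.0
```

```bash
python3 -m inch '[[[0,0,0.5,0,0,0,0],[0,0,0.5,0,0,0,0],[0,0,0.5,0,0,0,0]]]'; python3 -m inch '[[[0,0,0.5,0,0,0,0],[0,0,0.5,0,0,0,0],[0,0,0.5,0,0,0,0]]]'
```

```text
t: 22.65
ee_pos: [447.6, -316.6, 123.9]
orientation: [3.137, 0.16, 0.002]
ft_force: [0.7, 0.2, 2.6]
width: 17.7
grasp_force: 30.0
t: 22.95
ee_pos: [447.8, -316.7, 123.9]
orientation: [3.136, 0.16, 0.002]
ft_force: [-1.2, 0.7, 7.3]
width: 18.0
grasp_force: 30.0
```

In contact with the mat. Release, then rise straight up.

```bash
python3 -m inch '[[[0,0,-0.5,0,0,0,0],[0,0,-0.5,0,0,0,20],[0,0,-0.5,0,0,0,40],[0,0,-0.5,0,0,0,100],[0,0,-0.5,0,0,0,100],[0,0,-0.5,0,0,0,100],[0,0,-0.5,0,0,0,100],[0,0,-0.5,0,0,0,100],[0,0,-0.5,0,0,0,100],[0,0,-0.5,0,0,0,100],[0,0,-20,0,0,0,100],[0,0,-60,0,0,0,100],[0,0,-100,0,0,0,100],[0,0,-120,0,0,0,100],[0,0,-120,0,0,0,100],[-180,150,-120,0,0,0,100],[-180,150,-120,0,0,0,100],[-180,150,-120,0,0,0,100],[-180,150,-120,0,0,0,100],[-180,150,-120,0,0,0,100]]]'
python3 - <<'E'
from m import *
t=get('top');s=get('side')
cv2.imwrite('pics/f1.png',cv2.resize(np.hstack([t['frame'][180:280,380:480],s['frame'][110:210,320:420]]),None,fx=4,fy=4,interpolation=2)[:,:,::-1])
E
```

```text
t: 24.95
ee_pos: [280.7, -484.9, 241.0]
orientation: [-3.136, -0.158, 0.002]
ft_force: [1.3, -0.0, 1.0]
width: 88.1
grasp_force: 0.0
```

View pics/f1.png

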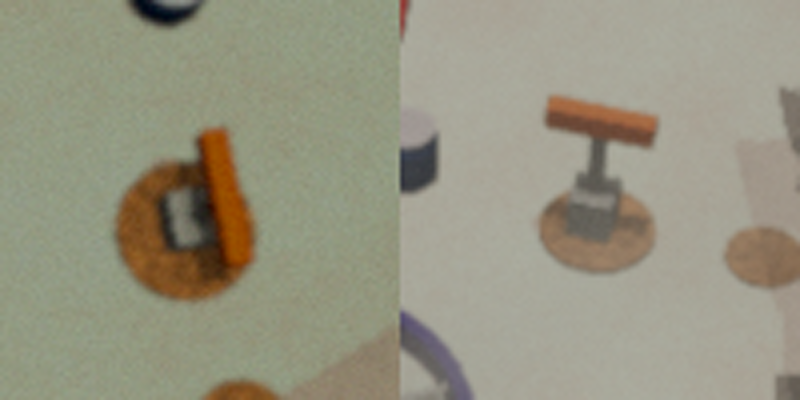

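The key stands upright near the mat centre: top view foot (190,220) against mat (187,232). I hand the job in.

```bash
python3 -c "
from workcell import ctrl
print(ctrl.close_job())"
```

```text
the job is handed in; nothing more can be done
None
```

The job is handed in at about 25 s of robot time: from the pictures red turned about 1.54 rad, yellow 3.18 and blue 1.76, each to roughly ±0.1, and the key stands upright near the middle of the mat; I viewed 11 pictures, one over the limit of 10.

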